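# Lock the coat stand's foot with the big hex key

## Task

Take the T-handled hex key with the thick shank and long bar out of its wooden stand and seat it fully home in the six-sided socket of the cap screw sunk in the hub of the coat stand's tripod foot. Then turn it clockwise (seen from above) until the screw's lug comes up against the stop pin on the hub, and let go, leaving the key standing fully seated in the screw. Leave the slim hex key in its own stand.

Things in the scene. Friction and masses are not known exactly. Their poses are not given: they have to be found in the camera images.
- thick_key: Key to use, upright in a wood block 50 high (round hole, floor 8 above table; lift 42+ to clear). Steel hex shank 20 mm across flats, 85 long, lowest 8 mm tapers to 12 wide; black T-bar on top, centred: 110 long, 24 wide, 85-111 mm above the foot. 0.35 kg. Grasp across the bar at its middle. Origin: centre of the shank's foot; z up the shank, x along the bar; two flats face +y and -y.
- slim_key: Wrong key, leave it: alike but slimmer, hex shank only 12 mm across flats, 85 long; black T-bar only 75 long, 18 wide, 22 tall. Upright in a like wood block (64 x 64 x 50 mm). Origin at the shank's foot, z up, x along the bar.
- socket (a point): Floor centre of the hex socket in a steel cap screw, in the hub (92 wide) of a fixed iron tripod foot; 6 mm above table. Socket 21.6 mm across flats, 24 deep, then a hex funnel widening to 40 at 40 mm up; rim, lug, pin end below 50. Seated, the key's foot is here. z up; x, turning with the screw, points to the lug on its rim. Key fits with bar along x or any 60 deg step from it, play 9 deg.
- screw (a joint): Screw's turn in rad, growing clockwise seen from above. Starts at 0 to 0.25; hard stop at 1.2, where the lug on the rim meets the upright steel stop pin on the hub. Even friction of 0.06 N m; stays where left; does not sink as it turns. Turn the key some 10 deg further to take up its play.
Things that resemble listed ones, but are neither listed nor needed, are in the scene too. Leave any orange look-alike of the thick_key alone.

How it is judged (in metres and radians):
On the way:
1. the thick key is seated fully home in the screw's socket before the screw has been turned (horizontal distance between thick_key and socket below 0.006 m and z of thick_key in the frame of socket below 0.007 m and angle between the z axis of thick_key and the z axis of socket, either way round below 0.175 rad and value of joint screw below 0.6 rad), for 0.2 s.
At the end, for the whole second after the job is handed in: The screw is turned past 1.0 rad (within about 11 degrees of the stop pin) and the thick key stands in its socket, let go and at rest: foot within 6 mm of the axis and 7 mm of the socket floor, shank within 10 degrees of the screw's axis. The slim key stays within 30 mm of its start (horizontal distance between thick_key and socket below 0.006 m and z of thick_key in the frame of socket below 0.007 m and angle between the z axis of thick_key and the z axis of socket, either way round below 0.175 rad and value of joint screw above 1 rad and linear speed of thick_key below 0.02 m/s and distance of slim_key from where it was at the start of the episode below 0.03 m); the robot touches nothing.
It fails at once if the slim key is taken or knocked out of its stand (moved more than 30 mm) (distance of slim_key from where it was at the start of the episode above 0.03 m).
It also fails if it takes over 51 s, if anything falls off the work surface, if the arm or the gripper's body presses on something with over 40 N, if the wrist force passes 120 N, or if a joint passes its speed limit or range.

## Robot

A 7-joint arm with a two-finger parallel gripper is mounted at the origin on the work surface. World frame = base frame: x ahead of the robot, y to its left, z up, the work surface at z = 0. Lengths are in m, angles in degrees, forces in N, time in s.
With the tool pointing down it reaches from about 0.4 to 0.85 m from the base axis. Payload 6.9 kg.
Tool frame: the origin (TCP) lies at the very end of the fingers, on their centre line; the grasp point (between the pads) lies 19 mm behind it; z points along the fingers, y is the line along which they close (so a half turn about z gives the same grasp; the last joint's range is limited). The gripper opens to 85 mm and grips with 20 to 120 N. Pads are 22 mm wide; open, the fingers measure 114 mm over their backs; the gripper's body (76 mm by 85 mm) begins 54 mm behind the grasp point. The pads swing forward as they close: fully open they stand 13 mm farther back than shut.
Start: joints at [-70.445, 29.078, -13.613, 85.955, 7.202, 65.827, -8.869], TCP at [0.146, 0.608, 0.196] pointing down, gripper open.
Joint ranges: [-176.47, 176.47], [-13.61, 117.27], [-81.72, 77.17], [0.22, 143.17], [-87.28, 267.28], [10, 112.55], [-165.47, 165.47]. Speed limits (degrees/s): [136.94, 136.94, 180, 180, 180, 180, 180].

## Interface

Orientations are given as a 3x3 rotation matrix whose columns are the frame's x, y, z axes.
In Python, from station import get_state, grab_frame, get_calibration, job_done, masks_of, spot_point gives the robot as it stands.
- The arm moves only by the tool servo_tool, never from a script. Its argument "series" is one flat list of numbers, 7 for each row, row after row: the shift along the tool's x, y, z in units of 0.25 m (1.0 is 0.25 m), then the turn, a rotation vector about the tool's x, y, z in units of 180 degrees (1.0 is 180 degrees), then the opening, from -1 (shut) to 1 (fully open). A call has 1 to 10 rows; each row is the pose to reach, as a shift and turn from the pose commanded when the call began, along the tool's axes at that moment, turning the shorter way round; what a row does not reach only later rows make up. A row lasts 1/12 s, in which the tool goes at most 41.7 mm and 7.16 degrees, less where a joint would pass 70% of its speed; a pose out of reach is approached as far as the arm can. A call with a number of a shift or a turn outside -1 to 1 is refused whole. A call with a gripper value outside its range is refused whole. The fingers move at their own pace and stop on an object; "force" is the grip in N (left out, the last holds). Time passes only in rows, so rows that repeat a pose let the fingers close. It gives the time, the measured TCP pose, the force, the opening and the grip force at its end, in the units of the state.
- get_state(): the state, without advancing time (a new reading comes with each control period).
- grab_frame(name): name is "side" or "top" or "wrist"; returns the picture (420x560x3 uint8, red, green, blue); there is no depth.
- get_calibration(name): a dict with "K" (3x3 intrinsics, pixels), "eye" and "orientation" of the camera in the world. Camera axes: x right, y up, looking along -z (the intrinsics and any distortion apply to the point x, -y, -z); pixel columns grow to the right and rows downward; lengths in m; the calibration is good to about 2 mm. A picture is of the moment at which its call begins: read the wrist's pose just before it. get_calibration takes no time and is no camera call; for the wrist camera it gives the pose at the moment of the call.
- job_done(): hands the job in; it is judged then, once.
Trained networks look in the newest picture that a camera, given by its name, has taken for a name from the list of things; names that differ only in an ending like _2 or _b are one class to them, and where a whole thing is asked for, a point or a joint stands for the part that bears it (a point fixed in the world has none). Each returns a list of dicts, best first, with "confidence" (0 to 1); they miss things now and then, are a little off and sometimes report something else, mostly with a low value. They report only what shows in the picture. A call takes as long as a camera call. They do not tell look-alikes from the thing itself.
- masks_of(camera, name): "region" (420x560 bool, what is visible of it).
- spot_point(camera, name): "point" ([x, y, z] in m, in the coordinates of the camera as it stood for that picture, good to about 4 mm: a listed point, or the origin of a listed thing).
The state is a dict: "time_s": time; "joints": joint angles; "qvel": joint speeds; "joint_efforts": joint torques, N m; "tcp_pos": TCP position; "tool_rot": TCP orientation; "ft_force": force on the tool from outside, world axes, zero at the start; "moment": the same for the moment, N m; "width": finger opening in m; "grasp_force": force on a finger pad.
Only numpy, scipy, OpenCV 4.12 (cv2) and the standard library are available. Lean on these libraries where they do the work, as an engineer would, in place of code of your own. Each camera call takes 0.05 s, during which the arm holds its last target. There are 200 camera calls.

## Working session

There is one attempt and no reset: what is moved stays moved. The work goes in short steps, Python scripts to look and compute and a tool call to move; the robot and the scene stay as the last step left them, time stands still between calls to the robot, and variables do not carry over. Pictures are saved under pics/ and viewed, at most 10 in all, crops included, and the job is handed in when it is done.

Besides the shell and the picture viewer there is one more tool, called after "Call:" as name(argument=value, ...) on one line, values as JSON. servo_tool: Moves the arm, as the interface text tells. Its arguments: {"type":"object","properties":{"series":{"type":"array"},"force":{"type":"number"}},"required":["series"]}

```bash
mkdir -p pics; cat > h.py <<'E'
import numpy as np, cv2
from station import *
def save(n,img): cv2.imwrite('pics/'+n+'.png',img[:,:,::-1])
def towld(cal,p): return np.array(cal['eye'])+np.array(cal['orientation'])@np.array(p)
def look(cam,names):
    cal=get_calibration(cam); im=grab_frame(cam); out={}
    for n in names:
        for d in spot_point(cam,n)[:4]:
            p=np.array(d['point']); q=np.array(cal['K'])@np.array([p[0],-p[1],-p[2]]); q=q[:2]/q[2]
            print(cam,n,round(d['confidence'],2),towld(cal,p).round(4),q.round(0))
    return im,cal
def ray(cal,uv,z):
    K=np.array(cal['K']); d=np.linalg.solve(K,[uv[0],uv[1],1]); d=np.array(cal['orientation'])@np.array([d[0],-d[1],-d[2]])
    e=np.array(cal['eye']); return e+d*(z-e[2])/d[2]
def proj(cal,P):
    c=np.array(cal['orientation']).T@(np.array(P)-np.array(cal['eye'])); q=np.array(cal['K'])@np.array([c[0],-c[1],-c[2]]); return q[:2]/q[2]
E
python3 - <<'E'
from h import *
ims=[]
for c in ('side','top'):
    im,cal=look(c,['thick_key','slim_key','socket']); ims.append(im); print(cal)
save('a_side',ims[0]);save('a_top',ims[1])
s=get_state(); print(s['time_s'],s['tcp_pos'],s['tool_rot'],s['width'])
E
```

```text
side thick_key 0.74 [0.5451 0.2782 0.0114] [261. 185.]
side thick_key 0.69 [ 0.4099  0.2702 -0.0006] [215. 198.]
side socket 0.74 [ 0.5897 -0.0144  0.0058] [320. 237.]
{'K': array([[454.16553906,   0.        , 280.64461117],
       [  0.        , 454.16553906, 202.6099577 ],
       [  0.        ,   0.        ,   1.        ]]), 'eye': array([ 0.1997938 , -0.80503807,  0.57388988]), 'orientation': array([[ 0.93601006,  0.1748865 , -0.30545028],
       [-0.35188701,  0.44575707, -0.82308941],
       [-0.0077906 ,  0.87790395,  0.47877339]])}
top thick_key 0.68 [4.060e-01 2.723e-01 4.000e-04] [180. 250.]
top thick_key 0.64 [0.58   0.431  0.0027] [120. 183.]
top slim_key 0.74 [ 0.5555 -0.2672  0.0051] [391. 190.]
top slim_key 0.35 [ 0.5939 -0.0145  0.006 ] [293. 176.]
top socket 0.79 [ 0.5899 -0.0156  0.007 ] [293. 178.]
{'K': array([[451.48486499,   0.        , 271.55804188],
       [  0.        , 451.48486499, 211.4878227 ],
       [  0.        ,   0.        ,   1.        ]]), 'eye': array([0.27624227, 0.05297642, 1.13500443]), 'orientation': array([[-0.00959529,  0.98065971, -0.19548519],
       [-0.99991693, -0.00772732,  0.010316  ],
       [ 0.00860591,  0.19556794,  0.98065239]])}
0.4 [0.14599731 0.6076073  0.19622842] [[-9.72332101e-01  2.33602811e-01 -1.04863683e-04]
 [ 2.33602833e-01  9.72332054e-01 -3.06431569e-04]
 [ 3.03790445e-05 -3.22449705e-04 -9.99999948e-01]] 0.08491125373302696
```

View pics/a_top.png

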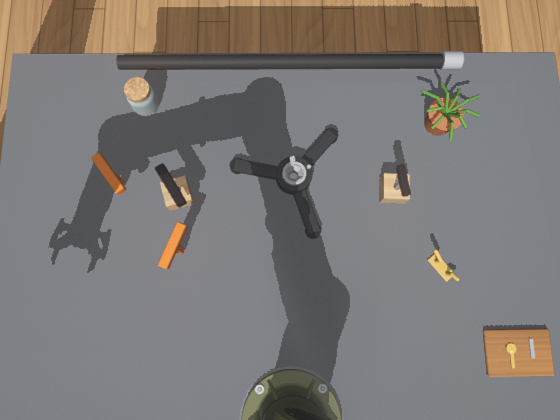

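View pics/a_side.png

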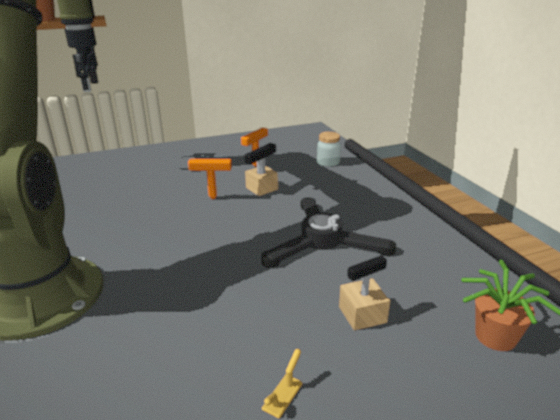

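Candidates (top view): black long bar in a wood block at (171,185), a smaller black bar in a wood block at (403,180), and two free-standing orange keys at (108,173) and (172,246). The black long bar at (171,185) fits the thick key. I'll confirm it in a crop and measure it.

```bash
python3 - <<'E'
from h import *
t=grab_frame('top'); cal=get_calibration('top')
a=t[150:215,80:210]; b=t[140:205,350:480]; c=t[140:205,240:370]
save('b',cv2.resize(np.vstack([np.hstack([a,b]),np.hstack([c,c*0])]),None,fx=3,fy=3,interpolation=cv2.INTER_CUBIC))
def bar(cam,x0,y0,x1,y1,im):
    g=im[y0:y1,x0:x1].max(2)<34
    n,l,st,ce=cv2.connectedComponentsWithStats(g.astype(np.uint8))
    i=1+np.argmax(st[1:,4]); ys,xs=np.nonzero(l==i); r=cv2.minAreaRect(np.c_[xs+x0,ys+y0].astype(np.float32)); return r
for cam,nm,bx in (('top','t',(150,155,195,212)),('top','s',(392,160,415,200)),('side','t',(240,140,280,165))):
    im=grab_frame(cam); cl=get_calibration(cam); r=bar(cam,*bx,im); print(cam,nm,r, ray(cl,r[0],0.106).round(4))
w=get_calibration('wrist'); s=get_state(); R=np.array(s['tool_rot'])
print('cam in tool',R.T@(np.array(w['eye'])-s['tcp_pos']), (R.T@np.array(w['orientation'])).round(3), w['K'])
E
```

```text
Traceback (most recent call last):
ValueError: attempt to get argmax of an empty sequence
```

View pics/b.png

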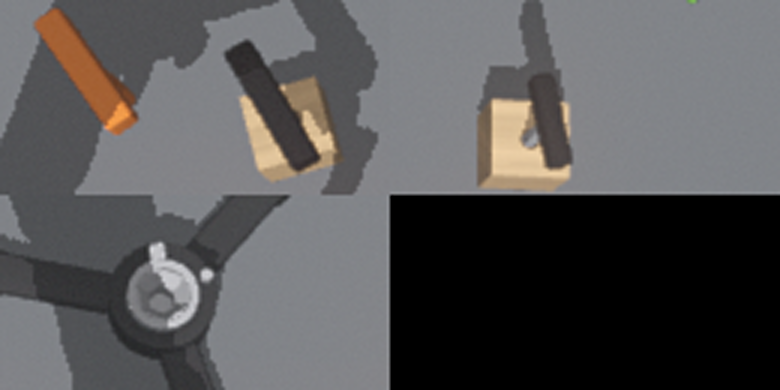

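The crop shows the black bar in the left block is clearly longer than the black bar in the right block, so the left one is the thick key. The lug points up (crop 157,250) and the pin is to its right at (207,273), which fits a clockwise turn.

```bash
cat >> h.py <<'E'
def bar(im,x0,y0,x1,y1,th=75):
    g=cv2.morphologyEx((im[y0:y1,x0:x1].max(2)<th).astype(np.uint8),cv2.MORPH_OPEN,np.ones((3,3)))
    n,l,st,ce=cv2.connectedComponentsWithStats(g)
    i=1+np.argmax(st[1:,4]); ys,xs=np.nonzero(l==i); return cv2.minAreaRect(np.c_[xs+x0,ys+y0].astype(np.float32))
E
python3 - <<'E'
from h import *
for cam,nm,bx in (('top','t',(150,155,195,212)),('side','t',(240,140,280,165))):
    im=grab_frame(cam); cl=get_calibration(cam); r=bar(im,*bx,th=58); c=ray(cl,r[0],0.106)
    print(cam,nm,r,c.round(4))
    if cam=='top':
        P=cv2.boxPoints(r); W=np.array([ray(cl,p,0.118)for p in P])[:,:2]; print(W.round(4)); e=[W[i]-W[i-1] for i in range(4)]; print([(np.linalg.norm(v).round(4),np.degrees(np.arctan2(v[1],v[0])).round(1)) for v in e])
w=get_calibration('wrist'); s=get_state(); R=np.array(s['tool_rot'])
print('cam in tool',(R.T@(np.array(w['eye'])-s['tcp_pos'])).round(4), (R.T@np.array(w['orientation'])).round(3), w['K'])
E
```

```text
top t ((161.69117736816406, 170.48529052734375), (12.51939582824707, 9.260923385620117), 59.03623962402344) [0.5822 0.3007 0.106 ]
[[0.586  0.3149]
 [0.5974 0.2968]
 [0.5712 0.2808]
 [0.5599 0.2988]]
[(np.float64(0.0306), np.float64(31.5)), (np.float64(0.0214), np.float64(-57.6)), (np.float64(0.0307), np.float64(-148.6)), (np.float64(0.0213), np.float64(122.2))]
side t ((259.3969421386719, 153.76806640625), (10.864204406738281, 34.82637405395508), 66.03750610351562) [0.5415 0.2763 0.106 ]
cam in tool [ 0.0675 -0.0005 -0.1782] [[-0.     0.965  0.263]
 [ 1.     0.     0.   ]
 [ 0.     0.263 -0.965]] [[344.2508315    0.         283.7693714 ]
 [  0.         344.2508315  200.37152971]
 [  0.           0.           1.        ]]
```

Call:
servo_tool(series=[-1,-0.49,-0.02,0,0,0,1,-1,-0.49,-0.02,0,0,0,1,-1,-0.49,-0.02,0,0,0,1,-1,-0.49,-0.02,0,0,0,1,-1,-0.49,-0.02,0,0,0,1,-1,-0.49,-0.02,0,0,0,1,-1,-0.49,-0.02,0,0,0,1])

```text
time_s: 1.18
tcp_pos: [0.3641, 0.4267, 0.2016]
tool_rot: [[-0.971, 0.237, 0.002], [0.237, 0.971, -0.001], [-0.002, -0.001, -1.0]]
ft_force: [-0.4, -0.8, -0.4]
width: 0.0852
grasp_force: 0.0
```

Call:
servo_tool(series=[-0.86,-0.42,-0.02,0,0,-0.25,1,-0.86,-0.42,-0.02,0,0,-0.25,1,-0.86,-0.42,-0.02,0,0,-0.25,1,-0.86,-0.42,-0.02,0,0,-0.25,1,-0.86,-0.42,-0.02,0,0,-0.25,1,-0.86,-0.42,-0.02,0,0,-0.25,1,-0.86,-0.42,-0.02,0,0,-0.25,1,-0.86,-0.42,-0.02,0,0,-0.25,1,-0.86,-0.42,-0.02,0,0,-0.25,1,-0.86,-0.42,-0.02,0,0,-0.25,1])

```text
time_s: 2.02
tcp_pos: [0.5439, 0.2792, 0.2065]
tool_rot: [[-0.853, -0.523, -0.001], [-0.523, 0.853, 0.001], [0.0, 0.001, -1.0]]
ft_force: [-0.4, -0.4, -0.0]
width: 0.0849
grasp_force: 0.0
```

```bash
python3 - <<'E'
from h import *
s=get_state(); print(s['time_s'],s['tcp_pos'],s['tool_rot'].round(4),s['ft_force'],s['joints'])
im,cal=look('wrist',['thick_key']); save('c_wrist',im); np.save('c.npy',im)
print([ (m['confidence'],m['region'].sum(),np.argwhere(m['region']).min(0),np.argwhere(m['region']).max(0)) for m in masks_of('wrist','thick_key')])
E
```

```text
2.0167 [0.54392345 0.27919028 0.20647324] [[-8.526e-01 -5.226e-01 -6.000e-04]
 [-5.226e-01  8.526e-01  7.000e-04]
 [ 1.000e-04  9.000e-04 -1.000e+00]] [-0.40731147 -0.44391255 -0.02039971] [-17.03036398  27.91635311 -20.01423779  87.15306022   9.98917355
  66.70254071  82.64651466]
wrist thick_key 0.97 [0.4008 0.2683 0.0005] [347.  46.]
wrist thick_key 0.7 [ 5.766e-01  4.322e-01 -5.000e-04] [377. 256.]
[(0.97, np.int64(4172), array([  0, 304]), array([ 85, 436])), (0.8, np.int64(3982), array([123, 267]), array([256, 299])), (0.72, np.int64(1482), array([239, 369]), array([350, 419]))]
```

View pics/c_wrist.png

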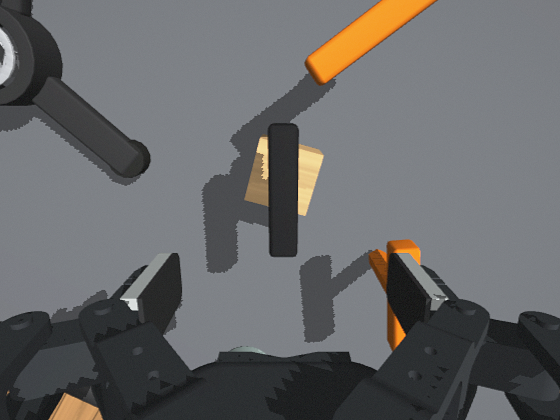

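The wrist view shows the thick key's bar from (283,124) to (283,257), upright in its block. The orange keys are at (370,40) and (405,290), clear of the approach.

```bash
python3 - <<'E'
from h import *
from scipy.optimize import least_squares
cal=get_calibration('wrist'); im=grab_frame('wrist')
r=bar(im,240,110,320,270,th=60); print(r)
P=cv2.boxPoints(r); W=np.array([ray(cal,p,0.119) for p in P]); print(W.round(4), W.mean(0).round(4)); e=[W[i]-W[i-1] for i in range(4)]; print([(np.linalg.norm(v).round(4),np.degrees(np.arctan2(v[1],v[0])).round(1)) for v in e])
# masks centroids triangulation, bar silhouette corners compared to model
def model(cal,p,sh):
    x,y,z,a=p; c,s=np.cos(a),np.sin(a); pts=[]
    for sx in(-.055,.055):
        for sy in (-.012,.012):
            for sz in (0,.026): pts.append(proj(cal,[x+c*sx-s*sy,y+s*sx+c*sy,z+sz]))
    pts=np.array(pts); return np.r_[pts.min(0),pts.max(0)]
obs=[]
for cam in('wrist','top','side'):
    cl=get_calibration(cam); im2=grab_frame(cam)
    x0,y0,x1,y1={'wrist':(240,110,320,270),'top':(150,155,195,215),'side':(238,138,282,166)}[cam]
    g=(im2[y0:y1,x0:x1].max(2)<75).astype(np.uint8)
    n,l,st,ce=cv2.connectedComponentsWithStats(g); i=1+np.argmax(st[1:,4]); b=st[i]
    o=np.array([b[0]+x0-.5,b[1]+y0-.5,b[0]+b[2]+x0-.5,b[1]+b[3]+y0-.5]); print(cam,o); obs.append((cl,o))
use=[obs[0],obs[2]]
f=least_squares(lambda p:np.concatenate([model(c,p,0)-o for c,o in use]),[.543,.277,.093,.55],x_scale=[.01,.01,.01,.1],loss='soft_l1'); print(f.x.round(4),np.degrees(f.x[3]),f.fun.round(1))
im,cl=look('top',['socket']); look('side',['socket'])
E
```

```text
((283.0, 189.5), (133.0, 30.0), 90.0)
[[0.5028 0.2401 0.119 ]
 [0.4909 0.2594 0.119 ]
 [0.583  0.3173 0.119 ]
 [0.5962 0.2959 0.119 ]] [0.5432 0.2782 0.119 ]
[(np.float64(0.1088), np.float64(-149.1)), (np.float64(0.0226), np.float64(121.6)), (np.float64(0.1088), np.float64(32.2)), (np.float64(0.0251), np.float64(-58.4))]
wrist [267.5 122.5 298.5 256.5]
top [181.5 154.5 194.5 171.5]
side [244.5 142.5 275.5 163.5]
[0.5442 0.2792 0.0909 0.5623] 32.217725109352216 [-0.3 -0.4  0.3  0.7 -1.6 -0.   0.6  2.7]
top socket 0.64 [ 0.5927 -0.0151  0.0049] [293. 177.]
side socket 0.86 [ 0.59   -0.0143  0.0027] [320. 238.]
```

Call:
servo_tool(series=[0,0,0.17,0,0,0,1,0,0,0.33,0,0,0,1,0,0,0.42,0,0,0,0.3,0,0,0.475,0,0,0,0.3,0,0,0.475,0,0,0,0.0,0,0,0.475,0,0,0,-1,0,0,0.475,0,0,0,-1,0,0,0.475,0,0,0,-1,0,0,0.475,0,0,0,-1,0,0,0.475,0,0,0,-1], force=80)

```text
time_s: 3.4
tcp_pos: [0.5456, 0.2781, 0.0887]
tool_rot: [[-0.853, -0.522, 0.002], [-0.522, 0.853, 0.001], [-0.002, -0.0, -1.0]]
ft_force: [0.0, -0.2, -0.1]
width: -0.0001
grasp_force: 0.0
```

```bash
python3 - <<'E'
from h import *
s=get_state(); print(s['width'],s['grasp_force'],s['tcp_pos'])
a=grab_frame('wrist');b=grab_frame('side')
save('d',np.hstack([a[:,100:500],cv2.resize(b[90:230,180:320],(400,400))[:, :] if False else cv2.resize(b[90:230,180:313],(399,420))]))
E
```

```text
-0.00014803008260429477 0.0 [0.5455649  0.27810879 0.088723  ]
```

View pics/d.png

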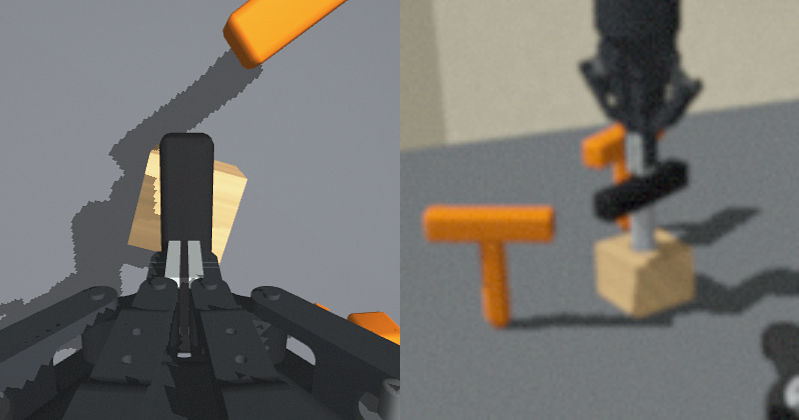

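The picture shows the fingers shut and the bar unmoved: the pad tips at crop (185,240) appear on top of the bar, not around it. I'll check the heights.

```bash
python3 - <<'E'
from h import *
s=get_state(); t=np.array(s['tcp_pos'])
for cam in('side','top','wrist'):
    c=get_calibration(cam); print(cam,[ (z,proj(c,[t[0],t[1],z]).round(1)) for z in (.05,.0887,.106,.119,.14)])
b=grab_frame('side'); save('e',np.hstack([cv2.resize(b[110:210,225:300],(600,800),interpolation=cv2.INTER_CUBIC)[:600,:], ]))
E
```

```text
side [(0.05, array([261.1, 172.3])), (0.0887, array([260.7, 159.3])), (0.106, array([260.5, 153.3])), (0.119, array([260.4, 148.8])), (0.14, array([260.2, 141.4]))]
top [(0.05, array([175.6, 191.3])), (0.0887, array([172.3, 187.4])), (0.106, array([170.8, 185.6])), (0.119, array([169.6, 184.1])), (0.14, array([167.6, 181.8]))]
wrist [(0.05, array([283.5, 213. ])), (0.0887, array([283.5, 234. ])), (0.106, array([283.4, 246.4])), (0.119, array([283.4, 257.3])), (0.14, array([283.3, 279.2]))]
```

View pics/e.png

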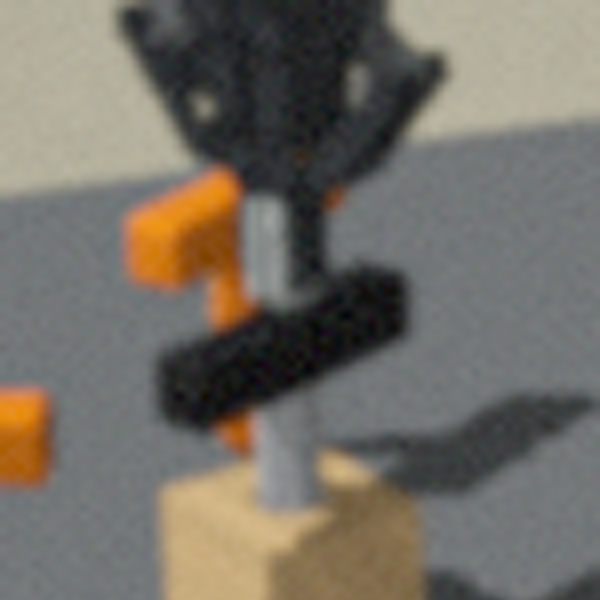

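```bash
python3 - <<'E'
from h import *
s=get_state(); print(s['joints'],s['time_s'],s['joint_efforts'],s['ft_force'])
c=get_calibration('wrist')
print(np.array(c['eye']))
x,y,a=.5437,.2787,np.radians(32); cs,sn=np.cos(a),np.sin(a)
im=grab_frame('wrist'); g=(im.max(2)<60)
for r in (150,180,210): print(r, np.nonzero(g[r,200:360])[0][[0,-1]]+200)
print('end row',[np.nonzero(g[100:300,k])[0][0]+100 for k in (275,285,295)])
for dz in (0,.033):
  c2=dict(c); c2['eye']=np.array(c['eye'])+[0,0,dz]
  for sx in(-.055,.055):
    print(dz,sx,[proj(c2,[x+cs*sx-sn*sy,y+sn*sx+cs*sy,.119]).round(0) for sy in(-.012,.012)])
E
```

```text
[-17.93713602  34.13962815 -18.41261865  96.28666421  13.07289835
  51.65444296  79.95520766] 3.55 [-6.99130778e-04 -6.35583472e+01 -3.78973335e+00 -2.11681741e+01
  1.21369111e-02 -6.87931279e-04  7.16196791e-04] [-0.83106418  0.27890469 -0.34360605]
[0.48728558 0.24282581 0.26625869]
150 [260 313]
180 [261 312]
210 [261 311]
end row [np.int64(134), np.int64(134), np.int64(134)]
0 -0.055 [array([257., 136.]), array([314., 135.])]
0 0.055 [array([263., 356.]), array([311., 356.])]
0.033 -0.055 [array([262., 130.]), array([309., 130.])]
0.033 0.055 [array([267., 318.]), array([307., 317.])]
```

Finger-tip sizes in the wrist view (hover and now) and in the side view agree: the real finger ends are about 33 mm short of the reported TCP. The fingers therefore closed just above the bar. I'll open and go 33 mm lower.

Call:
servo_tool(series=[0,0,0,0,0,0,0.6,0,0.006,0,0,0,0,0.6,0,0.006,0,0,0,0,0.6,0,0.006,0,0,0,0,0.6,0,0.006,0.04,0,0,0,0.6,0,0.006,0.08,0,0,0,0.6,0,0.006,0.12,0,0,0,0.6,0,0.006,0.135,0,0,0,0.6,0,0.006,0.135,0,0,0,0.6])

```text
time_s: 4.35
tcp_pos: [0.5432, 0.2785, 0.0519]
tool_rot: [[-0.853, -0.522, -0.003], [-0.522, 0.853, -0.002], [0.003, 0.0, -1.0]]
ft_force: [0.5, -0.4, 0.4]
width: 0.0686
grasp_force: 0.0
```

Call:
servo_tool(series=[0,0,0,0,0,0,-1,0,0,0,0,0,0,-1,0,0,0,0,0,0,-1,0,0,0,0,0,0,-1,0,0,0,0,0,0,-1,0,0,0,0,0,0,-1])

```text
time_s: 4.85
tcp_pos: [0.5447, 0.2793, 0.0546]
tool_rot: [[-0.853, -0.522, 0.001], [-0.522, 0.853, 0.001], [-0.001, -0.0, -1.0]]
ft_force: [-0.7, -0.1, 4.0]
width: 0.0229
grasp_force: 78.6
```

Call:
servo_tool(series=[0,0,-0.1,0,0,0,-1,0,0,-0.22,0,0,0,-1,0,0,-0.34,0,0,0,-1,0.08,-0.12,-0.36,0,0,0,-1,0.15,-0.26,-0.36,0,0,0,-1,0.2,-0.4,-0.36,0,0,0,-1,0.2,-0.45,-0.36,0,0,0,-1,0.2,-0.45,-0.36,0,0,0,-1])

```text
time_s: 5.52
tcp_pos: [0.5616, 0.1508, 0.1432]
tool_rot: [[-0.857, -0.516, -0.0], [-0.516, 0.857, -0.004], [0.002, -0.003, -1.0]]
ft_force: [0.6, -0.3, -2.8]
width: 0.023
grasp_force: 79.3
```

```bash
python3 - <<'E'
from h import *
s=get_state(); print(s['time_s'],s['tcp_pos'],s['width'],s['grasp_force'],s['ft_force'])
for i in range(2): im,cal=look('top',['socket','thick_key']); im2,c2=look('side',['socket','thick_key']); im3,c3=look('wrist',['socket','thick_key'])
A=cv2.resize(im[135:215,250:350],(500,400),interpolation=cv2.INTER_CUBIC)
B=cv2.resize(im2[120:260,200:380],(514,400))[:,:300]
save('f',np.vstack([np.hstack([A,B]),])); np.save('top.npy',im)
E
```

```text
5.5167 [0.56164645 0.15080506 0.1432277 ] 0.023003283250824548 79.28229689598083 [ 0.64916294 -0.3035435  -2.77921237]
top thick_key 0.94 [5.792e-01 4.335e-01 5.000e-04] [120. 184.]
top thick_key 0.89 [0.4049 0.2671 0.001 ] [182. 250.]
side socket 0.7 [ 0.5907 -0.0164  0.0055] [321. 237.]
side thick_key 0.91 [4.075e-01 2.696e-01 3.000e-04] [214. 198.]
side thick_key 0.77 [0.5583 0.1549 0.0949] [281. 174.]
side thick_key 0.56 [0.571  0.4297 0.0028] [254. 166.]
wrist socket 0.58 [ 0.59   -0.0161  0.0077] [ 97. 109.]
wrist thick_key 0.93 [0.4022 0.2694 0.0022] [482.  97.]
wrist thick_key 0.84 [0.5551 0.159  0.1006] [287. 205.]
wrist thick_key 0.57 [ 0.5742  0.433  -0.0014] [493. 322.]
top socket 0.43 [ 0.5901 -0.0147  0.0038] [293. 178.]
top thick_key 0.94 [0.5797 0.4338 0.0017] [119. 183.]
top thick_key 0.69 [4.060e-01 2.694e-01 2.000e-04] [181. 250.]
side socket 0.93 [ 0.5898 -0.0153  0.0028] [321. 238.]
side thick_key 0.82 [0.4088 0.2706 0.0043] [214. 197.]
side thick_key 0.73 [0.5774 0.4288 0.0036] [256. 165.]
side thick_key 0.66 [0.5599 0.1554 0.0977] [282. 173.]
wrist socket 0.76 [ 0.5906 -0.0147  0.008 ] [100. 111.]
wrist thick_key 0.97 [ 0.5773  0.4315 -0.0018] [492. 323.]
wrist thick_key 0.92 [0.4006 0.2694 0.0009] [484.  95.]
wrist thick_key 0.9 [0.5579 0.1566 0.0993] [285. 207.]
```

View pics/f.png

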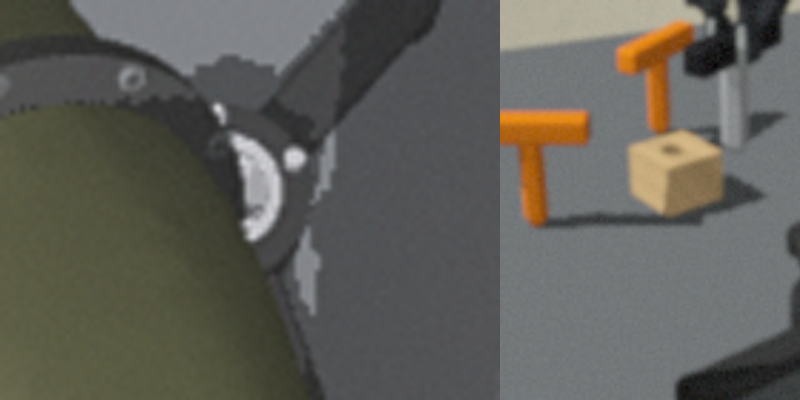

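```bash
python3 - <<'E'
from h import *
s=get_state(); print(s['tcp_pos'],s['joints'])
im=cv2.imread('pics/a_top.png')[:,:,::-1]; cal=get_calibration('top'); S=np.array([.5902,-.0152])
print(proj(cal,[*S,.006]),proj(cal,[*S,.048]))
g=im[150:205,270:318].min(2)>135
n,l,st,ce=cv2.connectedComponentsWithStats(g.astype(np.uint8))
for i in range(1,n):
  if st[i,4]>2:
    p=ce[i]+[270,150]; w=ray(cal,p,.048)[:2]-S; print(p.round(1),st[i],np.hypot(*w).round(4),np.degrees(np.arctan2(w[1],w[0])).round(1))
for p in [(292.3,157.5),(292.8,160),(309,166)]:
    w=ray(cal,p,.048)[:2]-S; print(p,np.hypot(*w).round(4),np.degrees(np.arctan2(w[1],w[0])).round(1))
for y in range(154,184): print(y,''.join('%4d'%v for v in im[y,280:314].min(2) if 1) if False else ''.join('%4d'%v for v in im[y,281:312].min(1)))
E
```

```text
[0.56035784 0.15705685 0.14389594] [ -5.5650827   28.40703499 -19.3048426   97.03256671  10.88502763
  56.40536502  92.72431339]
[292.96624082 177.65635428] [293.89256107 173.13363216]
[298.1 169.2] [ 20   6  16  28 214] 0.0146 -46.6
[308.4 166.4] [37 15  4  4 15] 0.0406 -64.8
(292.3, 157.5) 0.041 4.5
(292.8, 160) 0.0343 3.5
(309, 166) 0.0424 -64.5
154   79  80  82  81  79  80  80  79  80  80  79  78  78  80  81  82  79  81  82  81  81  82  78  60  63  73  71  72  71  72  73
155   81  83  80  81  81  80  81  81  78  81  86  94 112  86  78  79  82  81  81  81  81  82  65  50  54  71  74  72  73  71  71
156   80  79  81  82  80  80  79  70  69 125 144 169 208 139  73  67  70  75  74  81  80  63  51  52  52  58  67  74  73  72  73
157   78  81  82  82  81  66  60  47  87 193 195 193 195 167  94  69  69  70  71  70  67  51  49  53  52  53  54  56  72  70  72
158   80  82  78  66  54  53  46  45  94 206 199 195 191 169  93  69  69  71  70  70  69  66  58  52  53  53  53  51  52  55  57
159   80  79  65  54  49  49  49  44  82 184 195 195 196 199 113  67  68  72  71  72  70  70  70  63  54
[... 2420 characters left out ...]
 96 117 147 145 186 195 190 108  69  70  72  71  72  87
179   49  50  64  97 122 126 122 112 111  98  90  90  91  98  90  89 102 158 191 188 188 196 193 143  74  68  74  72  71  70  80
180   50  48  53  81 109 124 126 122 113 108 114 100  90  90  89 103 151 193 171 190 196 195 165  99  70  72  72  74  70  75 105
181   52  50  51  57  83 102 126 128 126 123 124 118 121 112 108 156 163 190 192 198 197 169 106  68  69  72  73  71  72  83 125
182   52  52  51  51  61  79  99 121 126 128 127 126 125 124 133 191 196 198 197 194 151  94  66  67  73  72  73  72  71 104 127
183   56  50  52  49  51  62  71  85 104 120 129 128 128 128 136 195 202 194 160 107  74  68  69  72  73  73  74  68  65 123 129
```

Lug direction is about 4° from +x (screw about 0.17 rad), and the key hangs upright with its foot at about 0.097. Moving over the socket and turning the bar to 4°.

Call:
servo_tool(series=[0.05,-0.12,0,0,0,0.03,-1,0.1,-0.26,0,0,0,0.06,-1,0.15,-0.4,0,0,0,0.09,-1,0.2,-0.53,0,0,0,0.12,-1,0.235,-0.61,0,0,0,0.14,-1,0.251,-0.654,0,0,0,0.15,-1,0.251,-0.654,0,0,0,0.15,-1,0.251,-0.654,0,0,0,0.15,-1])

```text
time_s: 7.08
tcp_pos: [0.5921, -0.0141, 0.1438]
tool_rot: [[-0.997, -0.08, -0.0], [-0.08, 0.997, 0.001], [0.0, 0.001, -1.0]]
ft_force: [0.1, 0.9, -4.1]
width: 0.0227
grasp_force: 79.4
```

```bash
python3 - <<'E'
from h import *
for i in range(2):
  im,c=look('side',['socket','thick_key']); im3,c3=look('wrist',['socket','thick_key'])
s=get_state(); print(s['time_s'],s['tcp_pos'],s['tool_rot'].round(3),s['width'],s['ft_force'],s['joints'])
save('g',np.hstack([cv2.resize(im[140:280,240:380],(420,420)),im3[:,90:470]]))
E
```

```text
side socket 0.92 [ 0.5892 -0.0151  0.0063] [320. 237.]
side thick_key 0.73 [ 0.5895 -0.0163  0.0998] [322. 201.]
side thick_key 0.7 [0.5769 0.4295 0.0014] [256. 166.]
side thick_key 0.64 [ 0.4086  0.2713 -0.0007] [214. 198.]
wrist thick_key 0.65 [ 0.5901 -0.0116  0.1011] [286. 208.]
side socket 0.8 [ 0.5924 -0.0158  0.0023] [322. 238.]
side thick_key 0.9 [ 0.5906 -0.0151  0.0972] [322. 202.]
side thick_key 0.86 [ 4.066e-01  2.703e-01 -3.000e-04] [214. 198.]
side thick_key 0.64 [0.5781 0.4307 0.0012] [256. 166.]
wrist thick_key 0.94 [ 0.5902 -0.0144  0.1018] [285. 208.]
7.6833 [ 0.59222855 -0.01499962  0.14389078] [[-0.997 -0.078 -0.   ]
 [-0.078  0.997 -0.   ]
 [ 0.    -0.    -1.   ]] 0.022685209322833497 [-0.01475791 -0.15435565 -3.48932132] [  6.2883655   28.69404761 -11.22715609  95.49611442   6.44099583
  56.44214993  87.3405418 ]
```

View pics/g.png

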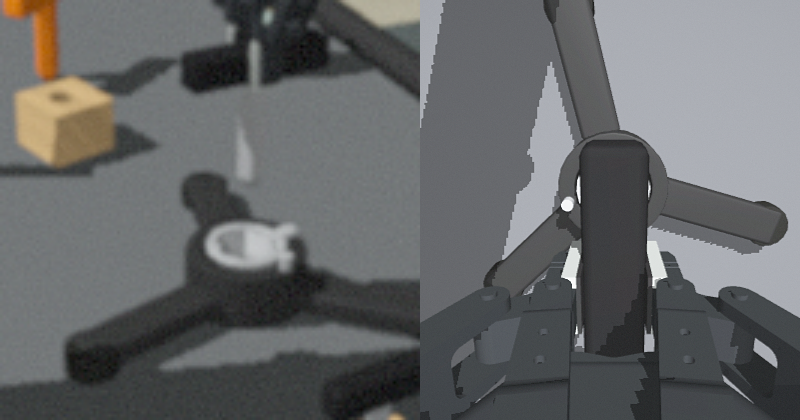

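The key hangs over the hub, upright and with the bar along the lug line. Descending in stages.

Call:
servo_tool(series=[0,0,0.06,0,0,0,-1,0,0,0.13,0,0,0,-1,0,0,0.19,0,0,0,-1,0,0,0.22,0,0,0,-1,0,0,0.24,0,0,0,-1,0,0,0.26,0,0,0,-1])

```text
time_s: 8.18
tcp_pos: [0.5925, -0.0152, 0.0788]
tool_rot: [[-0.997, -0.078, 0.0], [-0.078, 0.997, 0.0], [-0.0, -0.0, -1.0]]
ft_force: [-0.5, 0.4, -2.6]
width: 0.0228
grasp_force: 79.6
```

Call:
servo_tool(series=[0,0,0.01,0,0,0,-1,0,0,0.02,0,0,0,-1,0,0,0.03,0,0,0,-1,0,0,0.04,0,0,0,-1,0,0,0.04,0,0,0,-1])

```text
time_s: 8.6
tcp_pos: [0.5917, -0.0151, 0.0688]
tool_rot: [[-0.997, -0.078, -0.001], [-0.078, 0.997, -0.0], [0.001, 0.0, -1.0]]
ft_force: [-1.4, 0.3, -3.7]
width: 0.0229
grasp_force: 79.5
```

Call:
servo_tool(series=[0,0,0.01,0,0,0,-1,0,0,0.02,0,0,0,-1,0,0,0.03,0,0,0,-1,0,0,0.04,0,0,0,-1,0,0,0.05,0,0,0,-1,0,0,0.05,0,0,0,-1])

```text
time_s: 9.1
tcp_pos: [0.5915, -0.0151, 0.0555]
tool_rot: [[-0.997, -0.078, -0.002], [-0.078, 0.997, -0.0], [0.002, 0.0, -1.0]]
ft_force: [-2.5, 0.3, -5.3]
width: 0.0232
grasp_force: 79.2
```

Call:
servo_tool(series=[0,0,0.005,0,0,0,-1,0,0,0.01,0,0,0,-1,0,0,0.015,0,0,0,-1,0,0,0.015,0,0,0,-1])

```text
time_s: 9.43
tcp_pos: [0.5916, -0.0151, 0.0526]
tool_rot: [[-0.997, -0.078, -0.001], [-0.078, 0.997, -0.0], [0.001, -0.0, -1.0]]
ft_force: [-4.6, 0.5, -0.8]
width: 0.0231
grasp_force: 79.9
```

Call:
servo_tool(series=[0,0,0.005,0,0,0,-1,0,0,0.008,0,0,0,-1,0,0,0.008,0,0,0,-1,0,0,0.008,0,0,0,-1])

```text
time_s: 9.77
tcp_pos: [0.592, -0.0151, 0.0524]
tool_rot: [[-0.997, -0.078, 0.0], [-0.078, 0.997, -0.0], [-0.0, -0.0, -1.0]]
ft_force: [-9.7, 0.8, 14.9]
width: 0.0224
grasp_force: 82.1
```

```bash
python3 - <<'E'
from h import *
s=get_state(); print(s['time_s'],s['tcp_pos'],s['ft_force'],s['moment'],s['joints'])
for i in range(2): look('side',['thick_key','socket'])
E
```

```text
9.7667 [ 0.59200449 -0.01508986  0.05244211] [-9.65395481  0.82082522 14.89103476] [0.09402813 2.63459315 0.03657126] [  5.53313955  34.52420014 -10.20473484 101.52874924   8.24371298
  44.64738674  85.70082639]
side thick_key 0.86 [0.4093 0.2695 0.0021] [215. 198.]
side thick_key 0.67 [0.5747 0.4326 0.0024] [255. 165.]
side thick_key 0.62 [ 0.5905 -0.0184  0.0075] [321. 237.]
side socket 0.62 [ 0.5914 -0.0149  0.0051] [321. 237.]
side thick_key 0.81 [0.5753 0.4294 0.0025] [255. 166.]
side thick_key 0.77 [ 0.5895 -0.0172  0.01  ] [321. 236.]
side thick_key 0.61 [ 0.4073  0.2703 -0.001 ] [214. 199.]
side socket 0.73 [ 0.5903 -0.0163  0.0039] [321. 238.]
```

Seated: floor contact at 15 N with the foot at about 6 mm. Now turning clockwise.

Call:
servo_tool(series=[0.003,0,-0.003,0,0,0.02,-1,0.004,0,-0.005,0,0,0.05,-1,0.004,-0.001,-0.005,0,0,0.08,-1,0.004,-0.001,-0.005,0,0,0.11,-1,0.005,-0.002,-0.005,0,0,0.14,-1,0.005,-0.002,-0.005,0,0,0.17,-1,0.005,-0.003,-0.005,0,0,0.2,-1,0.006,-0.003,-0.005,0,0,0.23,-1,0.006,-0.004,-0.005,0,0,0.26,-1,0.006,-0.004,-0.005,0,0,0.28,-1])

```text
time_s: 10.9
tcp_pos: [0.5913, -0.015, 0.0526]
tool_rot: [[-0.693, 0.721, 0.001], [0.721, 0.693, 0.001], [0.0, 0.002, -1.0]]
ft_force: [-4.6, 2.9, 3.1]
width: 0.0226
grasp_force: 80.4
```

```bash
python3 - <<'E'
from h import *
s=get_state(); R=s['tool_rot']; print(s['time_s'],s['tcp_pos'],np.degrees(np.arctan2(-R[1,0],-R[0,0])),s['ft_force'],s['moment'],s['joints'],s['width'])
E
```

```text
10.9 [ 0.59127923 -0.01499885  0.05258109] -46.12646763674363 [-4.60463473  2.8855486   3.13523864] [0.73147045 1.25906232 0.0397054 ] [ -3.69658713  34.3838734    4.4650379  101.80571935  -3.72975934
  43.88777554  46.55118484] 0.022553760111277278
```

Call:
servo_tool(series=[0,0,0,0,0,0.02,-1,0,-0.001,0,0,0,0.04,-1,0,-0.002,0,0,0,0.06,-1,0,-0.002,0,0,0,0.08,-1,0,-0.002,0,0,0,0.08,-1])

```text
time_s: 11.32
tcp_pos: [0.5913, -0.0151, 0.0526]
tool_rot: [[-0.494, 0.869, 0.002], [0.869, 0.494, 0.001], [0.0, 0.002, -1.0]]
ft_force: [-2.6, 3.3, 4.3]
width: 0.023
grasp_force: 80.6
```

```bash
cat > st.py <<'E'
from h import *
s=get_state(); R=s['tool_rot']; print(s['time_s'],s['tcp_pos'],np.degrees(np.arctan2(-R[1,0],-R[0,0])),s['ft_force'],s['moment'],s['width'])
E
python3 st.py
```

```text
11.3167 [ 0.59132095 -0.0151215   0.05255872] -60.3798143285362 [-2.57127121  3.34514953  4.2586082 ] [1.14251074 0.92935713 0.00310238] 0.022952367575851323
```

Call:
servo_tool(series=[0,0,0,0,0,0.02,-1,0,0,0,0,0,0.033,-1,0,0,0,0,0,0.033,-1])

```text
time_s: 11.57
tcp_pos: [0.5913, -0.0151, 0.0525]
tool_rot: [[-0.405, 0.914, 0.002], [0.914, 0.405, 0.001], [0.0, 0.002, -1.0]]
ft_force: [-3.4, 4.4, 3.5]
width: 0.0227
grasp_force: 80.6
```

```bash
python3 st.py
```

```text
11.5667 [ 0.59133805 -0.01510588  0.05254319] -66.11310416297538 [-3.41180718  4.40364995  3.47921077] [1.20044863 0.92068605 0.36096419] 0.022726950883345073
```

Call:
servo_tool(series=[0,0,0,0,0,0.015,-1,0,0,0,0,0,0.025,-1,0,0,0,0,0,0.025,-1])

```text
time_s: 11.82
tcp_pos: [0.5913, -0.0151, 0.0525]
tool_rot: [[-0.334, 0.943, 0.002], [0.943, 0.334, 0.001], [0.0, 0.002, -1.0]]
ft_force: [-3.6, 4.9, 4.4]
width: 0.0227
grasp_force: 80.7
```

```bash
python3 st.py
```

```text
11.8167 [ 0.59133516 -0.01510868  0.05253607] -70.5171101076201 [-3.59296508  4.86414709  4.39275122] [1.19434857 0.97170163 0.71059664] 0.022710552959318047
```

Torque is 0.7 N·m and climbing, against 0.06 N·m of screw friction, so the screw is at its stop. Relaxing, opening and backing off upward.

Call:
servo_tool(series=[0,0,0,0,0,-0.02,-1,0,0,0,0,0,-0.02,0,0,0,0,0,0,-0.02,0.4,0,0,0,0,0,-0.02,0.6,0,0,0,0,0,-0.02,0.6,0,0,0,0,0,-0.02,0.6,0,0,-0.1,0,0,-0.02,0.6,0,0,-0.25,0,0,-0.02,0.6,0,0,-0.4,0,0,-0.02,0.6,0,0,-0.55,0,0,-0.02,0.6])

```text
time_s: 12.65
tcp_pos: [0.5902, -0.0169, 0.1909]
tool_rot: [[-0.388, 0.922, -0.0], [0.922, 0.388, -0.0], [-0.0, -0.0, -1.0]]
ft_force: [1.2, 0.7, 1.3]
width: 0.0682
grasp_force: 0.0
```

Call:
servo_tool(series=[0.1,0,-0.15,0,0,0,0.6,0.1,0,-0.15,0,0,0,0.6,0.1,0,-0.15,0,0,0,0.6])

```text
time_s: 12.9
tcp_pos: [0.582, 0.0079, 0.2295]
tool_rot: [[-0.39, 0.921, 0.005], [0.921, 0.39, 0.001], [-0.001, 0.005, -1.0]]
ft_force: [-0.2, -0.1, -0.8]
width: 0.0687
grasp_force: 0.0
```

```bash
python3 st.py; python3 - <<'E'
from h import *
im,c=look('side',['thick_key','socket','slim_key']); im3,c3=look('wrist',['thick_key','socket'])
save('k',np.hstack([cv2.resize(im[160:300,250:390],(420,420)),im3[:,90:470]]))
E
```

```text
12.9 [0.58202333 0.00792289 0.22952724] -67.03386357037942 [-0.21680699 -0.07463595 -0.7620797 ] [ 0.01506143 -0.00419899 -0.0427013 ] 0.0687360101901356
side thick_key 0.88 [ 0.5911 -0.0155  0.0087] [321. 236.]
side thick_key 0.78 [0.4099 0.2728 0.0027] [215. 197.]
side thick_key 0.78 [0.5752 0.4291 0.0024] [255. 166.]
side socket 0.58 [ 0.5944 -0.0147  0.0051] [322. 237.]
wrist thick_key 0.64 [ 0.5864 -0.0137  0.0074] [284. 183.]
wrist socket 0.87 [ 0.5934 -0.014   0.0037] [289. 185.]
```

View pics/k.png

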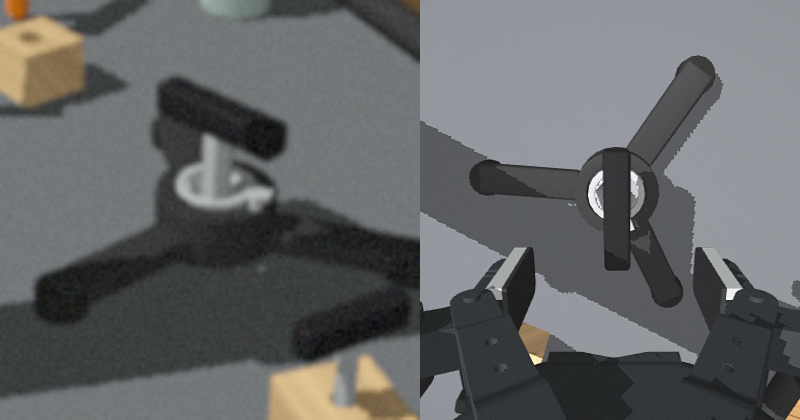

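The key stands upright and seated in the hub, with the lug against the pin (left crop 260,200). The gripper is clear and the slim key is still in its block.

```bash
python3 -c "
from station import *
print(job_done())"
```

```text
the job is handed in; nothing more can be done
None
```

The thick key stands seated in the cap screw, which I turned clockwise to its stop pin and let go; the slim key was left untouched in its stand, and the job is handed in with no verdict returned.

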